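Fit the umbrella shaft and hold open the cap of the loose clamp bolt

TASK

Take the wooden umbrella shaft off its rest, slide it brass tip first into the mouth of the grey clamp until it is fully home, and let go of it. Then tap down on the clamp's three bolts to find the loose one, which sinks and stays down while the tight ones do not give, and lift only that bolt's cap well open, to about 50 degrees. Finish while still holding the cap up, since it falls shut by itself; leave the other two caps shut and the other things on the bench where they are.

Things in the scene. Friction and masses are not known exactly. Their poses are not given: they have to be found in the camera images.
- clamp: Grey steel shaft clamp fixed to the bench: a block 104 (its x, away from the robot) by 240 (its y) by 65 high (z). Origin: centre of its underside. Stations 1, 2, 3 at its y = -80, 0, +80, each with a bolt at the front (x = -36) and, straight behind that bolt, its hinged cap. Highest points, with caps shut: the caps' grips, at z = 104. A bore enters its -y end.
- mouth (a point): Centre of the bore's mouth (brass rim) in the clamp's -y end face, at clamp x = 20, y = -120, z = 45; axes as the clamp's. The bore is square, 19 by 19, and runs level along +y, 110 deep, to a solid stop.
- shaft: Lower end of a wooden umbrella stick: a round rod 16 in diameter, 200 long, about 60 g. Origin at its middle, on its axis; +x runs along it to the brass tip. The last 23 taper from 16 to 6 in diameter. Starts lying level on its rest, axis 45 above the bench; clear to be gripped across at 45 from its rear (plain) end. When home, 90 of it stand out of the clamp.
- shaft_tip (a point): The very end of the shaft's brass tip, on its axis, 100 from its middle.
- rest: Fixed wooden rest: base 170 (its x, along the shaft) by 46 by 10 high; two notched uprights, 10 thick, 40 wide, 45 high, at x = -80 and +50 hold the shaft in shallow notches (lift it straight up). Origin: centre of its underside. The shaft's middle lies above it within 4, tip towards +x.
- bolt1 (a joint): How far bolt 1 has sunk, m: 0 up, 0.008 fully down. Steel hexagonal head 18 across, 10.5 high, its flat top at clamp x = -36, y = -80, 85 above the bench while up. A tight bolt gives less than 2 mm under a tap of 25 N; the loose one sinks under about 3 N and stays down. Which one is loose changes and cannot be seen beforehand.
- bolt2 (a joint): How far bolt 2 has sunk, m: 0 up, 0.008 fully down. Steel hexagonal head 18 across, 10.5 high, its flat top at clamp x = -36, y = 0, 85 above the bench while up. A tight bolt gives less than 2 mm under a tap of 25 N; the loose one sinks under about 3 N and stays down. Which one is loose changes and cannot be seen beforehand.
- bolt3 (a joint): How far bolt 3 has sunk, m: 0 up, 0.008 fully down. Steel hexagonal head 18 across, 10.5 high, its flat top at clamp x = -36, y = 80, 85 above the bench while up. A tight bolt gives less than 2 mm under a tap of 25 N; the loose one sinks under about 3 N and stays down. Which one is loose changes and cannot be seen beforehand.
- hinge1 (a joint): Opening angle of cap 1, rad: 0 shut (lying level), up to 1.15 at its stop; no spring, the cap falls shut from any angle when let go. Axis along the clamp's y, at clamp x = 42, z = 70: the front edge swings up and back, away from the robot.
- hinge2 (a joint): Opening angle of cap 2, rad: 0 shut (lying level), up to 1.15 at its stop; no spring, the cap falls shut from any angle when let go. Axis along the clamp's y, at clamp x = 42, z = 70: the front edge swings up and back, away from the robot.
- hinge3 (a joint): Opening angle of cap 3, rad: 0 shut (lying level), up to 1.15 at its stop; no spring, the cap falls shut from any angle when let go. Axis along the clamp's y, at clamp x = 42, z = 70: the front edge swings up and back, away from the robot.
- cap1: Steel cap 1, a plate 52 (x) by 60 (y) by 6 thick with a grip on it, 140 g with its hinge. Origin on the hinge axis, mid-width; shut, the plate reaches 52 towards the robot (-x) from there.
- cap2: Steel cap 2, a plate 52 (x) by 60 (y) by 6 thick with a grip on it, 140 g with its hinge. Origin on the hinge axis, mid-width; shut, the plate reaches 52 towards the robot (-x) from there.
- cap3: Steel cap 3, a plate 52 (x) by 60 (y) by 6 thick with a grip on it, 140 g with its hinge. Origin on the hinge axis, mid-width; shut, the plate reaches 52 towards the robot (-x) from there.
- cap1_grip (a point): Centre of cap 1's grip: a dark crossbar, a cylinder 14 in diameter and 24 long along the clamp's y, on a short 8 mm stalk, its centre 44 in front of (-x) and 27 above the hinge axis when shut (97 above the bench), 24 above the plate's top. Pinched from above on its two flat ends, it can turn between the fingers as the cap swings.
- cap2_grip (a point): Centre of cap 2's grip: a dark crossbar, a cylinder 14 in diameter and 24 long along the clamp's y, on a short 8 mm stalk, its centre 44 in front of (-x) and 27 above the hinge axis when shut (97 above the bench), 24 above the plate's top. Pinched from above on its two flat ends, it can turn between the fingers as the cap swings.
- cap3_grip (a point): Centre of cap 3's grip: a dark crossbar, a cylinder 14 in diameter and 24 long along the clamp's y, on a short 8 mm stalk, its centre 44 in front of (-x) and 27 above the hinge axis when shut (97 above the bench), 24 above the plate's top. Pinched from above on its two flat ends, it can turn between the fingers as the cap swings.
- spool: Bystander: blue thread spool, 40 across, 50 tall (mm), loose on the bench; leave it. Origin: underside.
- jar: Bystander: glass jar with steel lid, 60 across, 80 tall (mm), loose on the bench; leave it. Origin: underside.
- tape: Bystander: paper tape roll lying flat, 90 across, 24 high (mm), loose on the bench; leave it. Origin: underside.
- hammer: Bystander: hammer lying flat, wooden handle, about 250 long (mm), loose on the bench; leave it. Origin: underside.
- crook: Bystander: dark wooden crook umbrella handle lying flat, about 170 long, 22 thick (mm), loose on the bench; leave it. Origin: underside.
- tin: Bystander: tin can, 68 across, 100 tall (mm), loose on the bench; leave it. Origin: underside.

How it is judged:
By the outcome, as a careful person would: the job done as asked, in the order asked, and still so for the second after the job is handed in, while the arm keeps its last pose, push and grip.
It also fails if it takes over 58 s, if anything falls off the work surface, if the arm or the gripper's body presses on something with over 40 N, if the wrist force passes 120 N, or if a joint passes its speed limit or range.

ROBOT

A 6-joint arm with a two-finger parallel gripper is mounted at the origin on the work surface. World frame = base frame: x ahead of the robot, y to its left, z up, the work surface at z = 0. Lengths are in m, angles in rad, forces in N, time in s.
With the tool pointing down it reaches from about 0.35 to 0.975 m from the base axis. Payload 17.4 kg.
Tool frame: the origin (TCP) lies on the front face of the gripper's body, between the roots of the fingers; the fingertips stand 73 mm ahead of it and the grasp point (between the pads) lies 54 mm ahead of it; z points along the fingers, y is the line along which they close (so a half turn about z gives the same grasp; the last joint's range is limited). The gripper opens to 85 mm and grips with 20 to 120 N. Pads are 22 mm wide; open, the fingers measure 114 mm over their backs; the gripper's body (76 mm by 85 mm) begins 54 mm behind the grasp point. The pads swing forward as they close: fully open they stand 13 mm farther back than shut.
Start: joints at [1.186, 0.116, 1.442, -0, 1.584, -0.038], TCP at [0.229, 0.635, 0.304] pointing down, gripper open.
Joint ranges: [-2.83, 2.83], [-0.83, 2.19], [0.07, 2.5], [-1.14, 4.28], [0.01, 3], [-2.97, 2.97]. Speed limits (rad/s): [1.89, 1.89, 2.22, 3.14, 3.14, 3.14].

INTERFACE

Orientations are given as a rotation vector (axis times angle).
In Python, from workcell import env gives the robot as it stands. The module is installed in compiled form; this text tells all that it offers.
- The arm moves only by the shell command python3 -m jog 'ROWS'. ROWS is JSON, a list of rows, each a list of 5 numbers: the opening in per cent of the stroke, from 0 (shut) to 100 (fully open), then the shift along the tool's x, y, z in m, then the turn about the tool's z in degrees. A call has exactly 5 rows; each row is the pose to reach, as a shift and turn from the pose commanded when the call began, along the tool's axes at that moment; what a row does not reach only later rows make up. A row lasts 1/12 s, in which the tool goes at most 41.7 mm and 7.16 degrees, less where a joint would pass 70% of its speed; a pose out of reach is approached as far as the arm can. A call with a gripper value outside its range is refused whole. The fingers move at their own pace and stop on an object; the grip force is fixed at half the most. Time passes only in rows, so rows that repeat a pose let the fingers close, or fill a call up. It gives the time, the measured TCP pose, the force, the opening and the grip force at its end, in the units of the state.
- env.sense(): the state, without advancing time (a new reading comes with each control period).
- env.camera(name): name is "side" or "top" or "wrist"; returns the picture (420x560x3 uint8, red, green, blue); there is no depth.
- env.camera_model(name): a dict with "fov_y" (degrees; the focal length in pixels is half the picture's height over the tangent of half this angle, whatever the lens; pixels are square), "cx", "cy" (the principal point, pixels), "rvec" (rotation vector, rad) and "tvec" (3), from world to camera coordinates, as OpenCV has them. Camera axes: x right, y down, z forward; pixel columns grow to the right and rows downward; lengths in m; the calibration is good to about 2 mm. A picture is of the moment at which its call begins: read the wrist's pose just before it. camera_model takes no time and is no camera call; for the wrist camera it gives the pose at the moment of the call.
- env.close_job(): hands the job in; it is judged then, once.
The state is a dict: "time": time; "q": joint angles; "joint_vel": joint speeds; "effort": joint torques, N m; "tcp_pos": TCP position; "ee_rot": TCP orientation; "ft_force": force on the tool from outside, world axes, zero at the start; "torque": the same for the moment, N m; "width": finger opening in m; "grasp_force": force on a finger pad.
Only numpy, scipy, OpenCV 4.12 (cv2) and the standard library are available. Lean on these libraries where they do the work, as an engineer would, in place of code of your own. Each camera call takes 0.05 s, during which the arm holds its last target. There are 200 camera calls.

## Working session

There is one attempt and no reset: what is moved stays moved. The work goes in short steps, Python scripts to look and compute and a shell command to move; the robot and the scene stay as the last step left them, time stands still between calls to the robot, and variables do not carry over. Pictures are saved under pics/ and viewed, at most 10 in all, crops included, and the job is handed in when it is done.

```bash
mkdir -p pics; cat > h.py <<'E'
import numpy as np, cv2
from workcell import env
def model(n):
    m=env.camera_model(n); f=210/np.tan(np.radians(m["fov_y"])/2)
    K=np.array([[f,0,m["cx"]],[0,f,m["cy"]],[0,0,1]]); R=cv2.Rodrigues(np.array(m["rvec"],float))[0]
    return K,R,np.array(m["tvec"],float)
def ray(M,u,v):
    K,R,t=M; return -R.T@t, R.T@np.linalg.solve(K,[u,v,1.])
def onz(M,u,v,z):
    c,d=ray(M,u,v); return c+d*(z-c[2])/d[2]
def proj(M,p):
    K,R,t=M; q=K@(R@np.array(p)+t); return q[:2]/q[2]
def snap(n,name=None):
    M=model(n); im=env.camera(n)
    if name: cv2.imwrite('pics/'+name,im[:,:,::-1])
    return M,im
E
python3 - <<'E'
from h import *
for n in("top","side"):
    M,im=snap(n,n+"0.png"); np.save(n+"0.npy",im); print(n,-M[1].T@M[2],M[1][2],M[0][0,0],env.camera_model(n))
s=env.sense(); print(s)
E
```

```text
top [ 0.43160507 -0.03637178  0.97835918] [ 0.15447144 -0.01940173 -0.98780674] 400.3347279352595 {'fov_y': 55.35950569364981, 'cx': 282.71522191404375, 'cy': 213.51965347690088, 'rvec': array([ 2.16458126, -2.1355471 ,  0.18905223]), 'tvec': array([-0.06248913,  0.57670661,  0.89905346])}
side [-0.20333928 -1.19681699  0.85103515] [ 0.4926225   0.72492621 -0.48146138] 544.229485916947 {'fov_y': 42.199875161833525, 'cx': 285.97427560221433, 'cy': 212.80988302938394, 'rvec': array([ 1.99315918, -0.63600849,  0.35155546]), 'tvec': array([-0.49990681,  0.2247816 ,  1.37751407])}
{'time': 0.1, 'q': array([ 1.18623838e+00,  1.16464408e-01,  1.44217016e+00,  6.81442579e-06,
        1.58396632e+00, -3.77942744e-02]), 'joint_vel': array([ 1.07944344e-03, -7.40467849e-04, -1.32729870e-03,  1.01268471e-05,
       -2.50216138e-03, -1.37861283e-03]), 'effort': array([ 1.33841357e-03, -7.33672071e+01, -6.33782744e+01, -1.16872516e-04,
        5.36746345e-03, -3.19015930e-05]), 'tcp_pos': array([0.2293779 , 0.63475141, 0.30323573]), 'ee_rot': array([-5.41932351e-01, -3.09427563e+00,  1.54620362e-03]), 'ft_force': array([-0.29459177,  0.01248564, -0.85800777]), 'torque': array([-0.00511743,  0.00694248, -0.00310861]), 'grasp_force': 0.0, 'width': 0.08549871095948493}
```

View pics/top0.png

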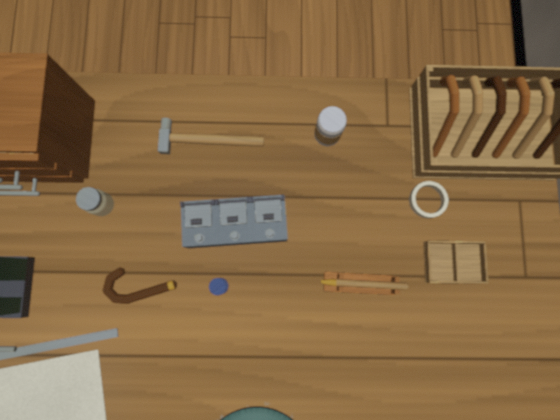

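View pics/side0.png

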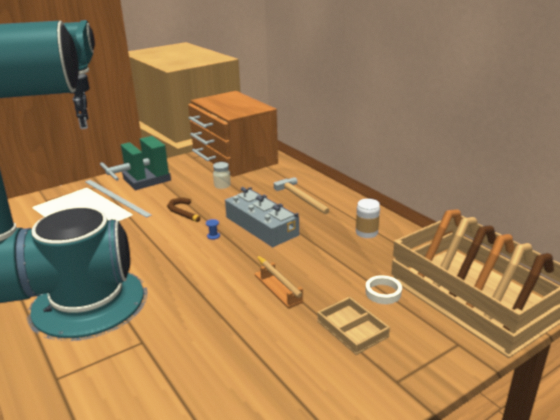

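The top view shows the clamp at about (235,222) with its mouth end to the right. The shaft lies from its tip at (322,282) to its rear at (408,287), and the spool is at (219,287). The side view agrees.

```bash
python3 - <<'E'
from h import *
M=model("top")
for n,u,v,z in [("tip",322,282,.045),("rear",408,287,.045),("clampTL",182,203,.065),("TR",283,196,.065),("BR",287,240,.065),("BL",182,247,.065),("g1",268,217,.104),("g2",233,219,.104),("g3",196,221,.104),("b1",270,234,.085),("b2",235,236,.085),("b3",199,238,.085),("spool",219,286,.05)]:
    print(n,onz(M,u,v,z).round(4))
im=np.load("top0.npy")[:,:,::-1]
a=cv2.resize(im[185:305,170:300],None,fx=4,fy=4,interpolation=cv2.INTER_CUBIC)
b=cv2.resize(im[255:305,315:415],None,fx=5,fy=5,interpolation=cv2.INTER_CUBIC)
c=np.zeros((600,800,3),np.uint8); c[:480,:520]=a[:, :520]; 
d=cv2.resize(im[262:302,315:415],None,fx=2.8,fy=2.8,interpolation=cv2.INTER_CUBIC); c[:112,520:800]=d
cv2.imwrite("pics/crop.png",c)
M=model("wrist"); print(M[0], -M[1].T@M[2]-env.sense()["tcp_pos"], M[1])
E
```

```text
tip [ 0.4193 -0.1471  0.045 ]
rear [ 0.4102 -0.3462  0.045 ]
clampTL [0.5955 0.1783 0.065 ]
TR [ 0.6157 -0.0545  0.065 ]
BR [ 0.5133 -0.0648  0.065 ]
BL [0.4941 0.1732 0.065 ]
g1 [ 0.5601 -0.0212  0.104 ]
g2 [0.5545 0.0557 0.104 ]
g3 [0.5488 0.1366 0.104 ]
b1 [ 0.5245 -0.026   0.085 ]
b2 [0.5189 0.0521 0.085 ]
b3 [0.5133 0.1319 0.085 ]
spool [0.4077 0.0884 0.05  ]
[[378.7422401   0.        279.6635028]
 [  0.        378.7422401 206.3725289]
 [  0.          0.          1.       ]] [-0.06512733  0.02251326  0.06972149] [[ 3.39251494e-01  9.40695443e-01 -7.12083620e-04]
 [ 9.03813826e-01 -3.25740472e-01  2.77513447e-01]
 [ 2.60823680e-01 -9.47904423e-02 -9.60721489e-01]]
```

View pics/crop.png

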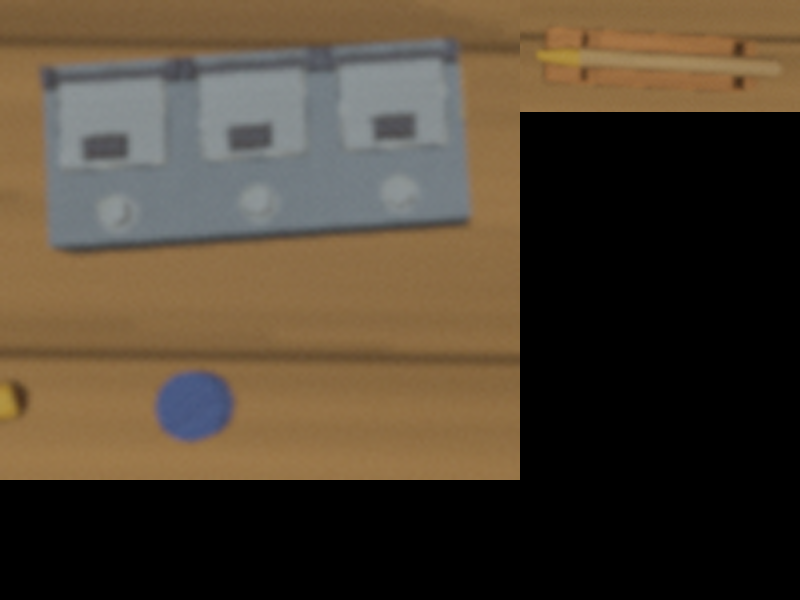

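The crop shows the bolts in top-image pixels: bolt 1 (270,233), bolt 2 (234.5,235) and bolt 3 (199,238). The clamp yaw is about 4.5° and the shaft axis points at about 87.4°. I'll travel to the shaft and photograph the clamp with the wrist camera on the way.

```bash

python3 -m jog '[[100,-0.031,-0.0265,0,7],[100,-0.062,-0.053,0,14],[100,-0.093,-0.0795,0,21],[100,-0.124,-0.106,0,28],[100,-0.155,-0.1325,0,35]]' >/dev/null
python3 -m jog '[[100,-0.041,-0.004,0,7],[100,-0.082,-0.008,0,14],[100,-0.123,-0.012,0,21],[100,-0.164,-0.016,0,28],[100,-0.205,-0.02,0,35]]' >/dev/null
python3 -m jog '[[100,-0.041,0.004,0,2.6],[100,-0.082,0.008,0,2.6],[100,-0.123,0.012,0,2.6],[100,-0.164,0.016,0,2.6],[100,-0.164,0.016,0,2.6]]'
python3 - <<'E'
from h import *
M,im=snap("wrist","w1.png"); np.savez("w1.npz",im=im,K=M[0],R=M[1],t=M[2])
print(proj(M,[.515,-.06,.065]),proj(M,[.6,.178,.065]))
E
```

```text
time: 1.35
tcp_pos: [0.4485, 0.1089, 0.3039]
ee_rot: [2.273, 2.166, -0.001]
ft_force: [-0.4, 1.9, -0.2]
width: 0.0856
grasp_force: 0.0
[356.26059542 352.43998869] [468.32249232  87.05826754]
```

View pics/w1.png

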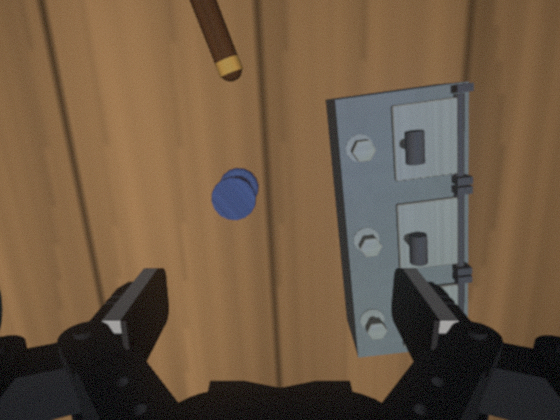

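The wrist view shows the bolt heads at about (363,149), (372,244) and (377,325), and the clamp's front top edge from (328,99) to (358,355). Next I'll compute the clamp's frame from these and move over the shaft.

```bash

python3 -m jog '[[100,-0.041,-0.001,0,0],[100,-0.082,-0.003,0,0],[100,-0.123,-0.005,0,0],[100,-0.164,-0.007,0,0],[100,-0.205,-0.01,0,0]]' >/dev/null
python3 -m jog '[[100,-0.035,-0.005,0,0],[100,-0.07,-0.01,0,0],[100,-0.105,-0.012,0,0],[100,-0.135,-0.015,0,0],[100,-0.135,-0.015,0,0]]'
python3 - <<'E'
from h import *
w=np.load("w1.npz"); M=(w["K"],w["R"],w["t"]); im=w["im"]
c=cv2.resize(im[75:370,310:480,::-1],None,fx=2,fy=2,interpolation=cv2.INTER_CUBIC)
M2,im2=snap("wrist"); np.savez("w2.npz",im=im2,K=M2[0],R=M2[1],t=M2[2])
o=np.zeros((590,800,3),np.uint8); o[:,:340]=c; o[:345,340:800]=cv2.resize(im2[:,:,::-1],(460,345)); cv2.imwrite("pics/c2.png",o)
for n,u,v,z in [("b3",363,149,.085),("b2",372,244,.085),("b1",377,325,.085),("FL",328,99,.065),("FN",358,355,.065)]: print(n,onz(M,u,v,z).round(4))
E
```

```text
time: 2.23
tcp_pos: [0.4081, -0.2273, 0.3033]
ee_rot: [-2.271, -2.17, 0.002]
ft_force: [0.4, 0.8, 0.8]
width: 0.0854
grasp_force: 0.0
b3 [0.5145 0.1366 0.085 ]
b2 [0.5229 0.0588 0.085 ]
b1 [ 0.5288 -0.0174  0.085 ]
FL [0.4909 0.1743 0.065 ]
FN [ 0.5167 -0.063   0.065 ]
```

View pics/c2.png

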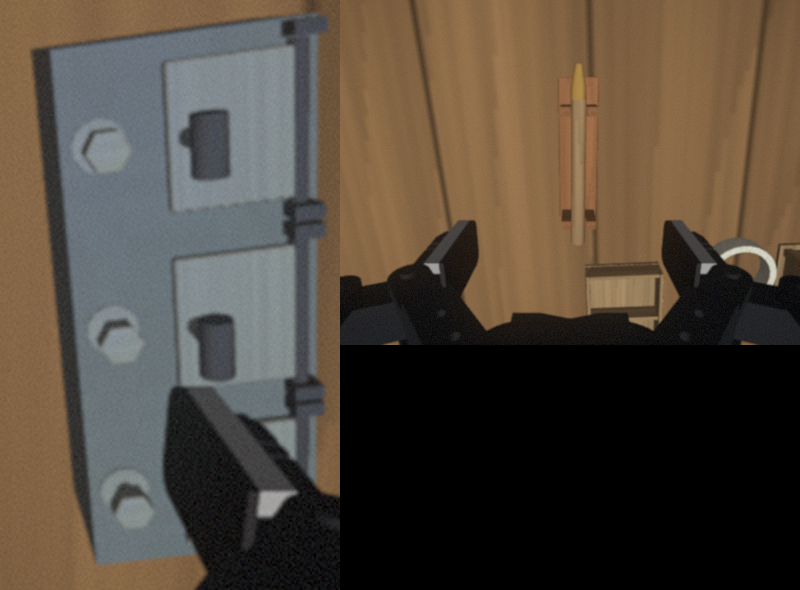

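The enlarged crop puts the bolt tops at (363.5,150), (371.5,245.5) and (377,328.5), with the top front corners at (335,100) and (358.5,356.5). The second frame shows the shaft from its tip at (291,79) to its rear at (290,297).

```bash
cat > fit.py <<'E'
from h import *
from scipy.optimize import least_squares
def fit(cl):
    # cl: [(local x,y, world x,y)]
    a=np.array(cl)
    f=lambda p:(np.c_[p[0]+np.cos(p[2])*a[:,0]-np.sin(p[2])*a[:,1],p[1]+np.sin(p[2])*a[:,0]+np.cos(p[2])*a[:,1]]-a[:,2:]).ravel()
    r=least_squares(f,[.55,.06,.08]); return r.x,(r.fun*1000).round(1).reshape(-1,2).tolist()
w=np.load("w1.npz"); M=(w["K"],w["R"],w["t"])
L=[(-.036,.08,.085,363.5,150),(-.036,0,.085,371.5,245.5),(-.036,-.08,.085,377,328.5),(-.052,.12,.065,335,100),(-.052,-.12,.065,358.5,356.5)]
print("wrist",*fit([(x,y,*onz(M,u,v,z)[:2]) for x,y,z,u,v in L]))
T=model("top")
L=[(-.036,.08,.085,199.2,238),(-.036,0,.085,234.5,235.2),(-.036,-.08,.085,270,233),(-.052,.12,.065,182.5,246),(-.052,-.12,.065,286.5,240),(.052,.12,.065,181,202),(.052,-.12,.065,284.5,195.2)]
print("top",*fit([(x,y,*onz(T,u,v,z)[:2]) for x,y,z,u,v in L]))
w=np.load("w2.npz"); M=(w["K"],w["R"],w["t"]); im=w["im"]
hsv=cv2.cvtColor(im,cv2.COLOR_RGB2HSV)
for v in range(85,295,20):
    print(v,[tuple(hsv[v,u]) for u in (276,281,286,290,294,299,306)] if v in(105,205) else "",end=" ")
    g=cv2.GaussianBlur(im,(0,0),1)[v,265:315].astype(int); d=np.abs(np.diff(g.sum(1))); i=np.argsort(-d)[:4]+265; print(sorted(i.tolist()))
for u,v in [(291,79),(290,297)]: print(onz(M,u,v,.045).round(4))
E
python3 fit.py
```

```text
wrist [0.55820893 0.05996148 0.08864204] [[0.3, 0.6], [-0.2, -0.7], [0.5, -2.0], [-0.6, 1.6], [-0.1, 0.5]]
top [0.5561998  0.05693791 0.07897635] [[0.7, 2.4], [-0.3, 0.9], [-0.1, 0.3], [-1.5, 0.3], [0.5, -3.1], [0.8, -0.1], [-0.1, -0.6]]
85  [285, 286, 293, 294]
105 [(np.uint8(14), np.uint8(142), np.uint8(147)), (np.uint8(16), np.uint8(140), np.uint8(122)), (np.uint8(19), np.uint8(148), np.uint8(167)), (np.uint8(20), np.uint8(137), np.uint8(173)), (np.uint8(20), np.uint8(148), np.uint8(172)), (np.uint8(15), np.uint8(147), np.uint8(128)), (np.uint8(13), np.uint8(136), np.uint8(144))] [282, 283, 295, 296]
125  [282, 283, 296, 297]
145  [283, 284, 296, 297]
165  [280, 283, 284, 296]
185  [280, 283, 284, 285]
205 [(np.uint8(13), np.uint8(142), np.uint8(149)), (np.uint8(14), np.uint8(125), np.uint8(122)), (np.uint8(16), np.uint8(110), np.uint8(153)), (np.uint8(18), np.uint8(99), np.uint8(162)), (np.uint8(17), np.uint8(110), np.uint8(156)), (np.uint8(13), np.uint8(140), np.uint8(137)), (np.uint8(13), np.uint8(137), np.uint8(151))] [284, 294, 295, 296]
225  [283, 284, 295, 296]
245  [294, 295, 296, 310]
265  [268, 269, 280, 281]
285  [282, 294, 295, 306]
[ 0.4222 -0.1446  0.045 ]
[ 0.4138 -0.3447  0.045 ]
```

```bash

python3 -m jog '[[100,-0.036,0.005,0.01,0],[100,-0.072,0.0095,0.04,0],[100,-0.072,0.0095,0.08,0],[100,-0.072,0.0095,0.12,0],[100,-0.072,0.0095,0.15,0]]' >/dev/null
python3 -m jog '[[100,0,0,0.02,0],[100,0,0,0.04,0],[100,0,0,0.056,0],[100,0,0,0.056,0],[50,0,0,0.056,0]]'
python3 -m jog '[[0,0,0,0,0],[0,0,0,0,0],[0,0,0,0,0],[0,0,0,0,0],[0,0,0,0,0]]'
python3 -m jog '[[0,0,0,0,0],[0,0,0,0,0],[0,0,0,-0.01,0],[0,0,0,-0.03,0],[0,0,0,-0.03,0]]'
```

```text
time: 3.12
tcp_pos: [0.4154, -0.2953, 0.0976]
ee_rot: [-2.266, -2.174, -0.0]
ft_force: [1.1, 0.5, -0.4]
width: 0.0756
grasp_force: 0.0
time: 3.53
tcp_pos: [0.4151, -0.2967, 0.0985]
ee_rot: [2.268, 2.172, 0.0]
ft_force: [0.1, 1.3, 6.1]
width: 0.0143
grasp_force: 58.6
time: 3.95
tcp_pos: [0.4157, -0.2973, 0.1316]
ee_rot: [2.266, 2.17, 0.001]
ft_force: [0.3, -0.2, 0.6]
width: 0.0142
grasp_force: 58.6
```

```bash

python3 -m jog '[[0,0.008,0.03,0,0],[0,0.024,0.066,0,0],[0,0.041,0.104,0,0],[0,0.059,0.143,0,0],[0,0.0765,0.1826,0,0]]' >/dev/null
python3 -m jog '[[0,0,0,0,-3.6],[0,0,0,0.01,-7.3],[0,0,0,0.033,-7.3],[0,0,0,0.033,-7.3],[0,0,0,0.033,-7.3]]'
python3 - <<'E'
from h import *
T,a=snap("top"); S,b=snap("side"); W,w=snap("wrist"); np.savez("s3.npz",a=a,b=b,w=w)
print(env.sense()["tcp_pos"],env.sense()["ee_rot"])
print(proj(T,[.589,-.085,.045]),proj(S,[.589,-.085,.045]))
o=np.zeros((600,800,3),np.uint8)
o[:400,:400]=cv2.resize(a[175:275,250:350,::-1],(400,400),interpolation=cv2.INTER_CUBIC)
o[:400,400:]=cv2.resize(b[170:270,230:330,::-1],(400,400),interpolation=cv2.INTER_CUBIC)
o[400:,:267]=cv2.resize(w[:,:,::-1],(267,200))
cv2.imwrite("pics/c3.png",o)
E
```

```text
time: 4.78
tcp_pos: [0.5974, -0.2289, 0.0941]
ee_rot: [-2.125, -2.311, 0.001]
ft_force: [1.0, -0.1, -0.6]
width: 0.0144
grasp_force: 58.8
[ 0.59820685 -0.22940466  0.0963189 ] [2.12568121e+00 2.31143205e+00 7.08910110e-04]
[295.5726852 208.9361252] [296.78260327 229.52418456]
```

View pics/c3.png

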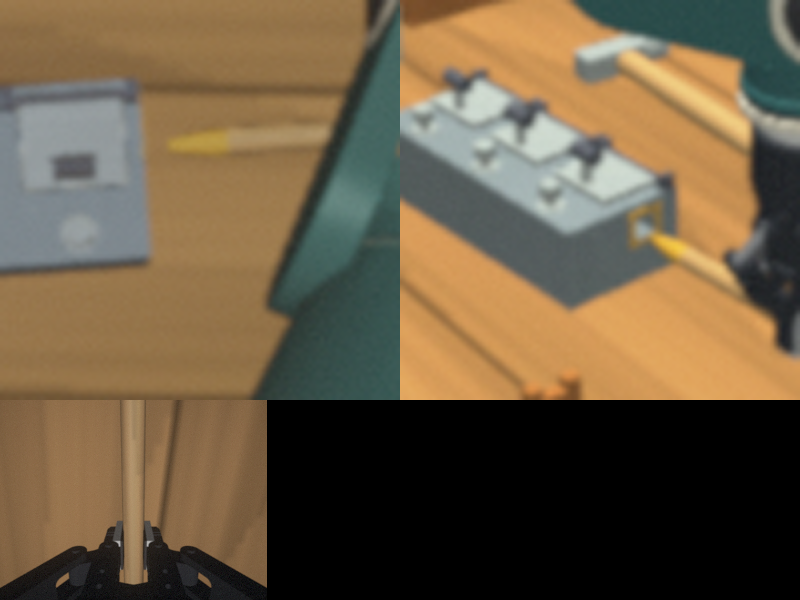

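The tip sits just in front of the mouth: tip at about (292,211.7) in the top view and (292.5,229.3) in the side view, with the mouth centre at about (290.8,226.5) in the side view.

```bash
python3 - <<'E'
from h import *
T=model("top");S=model("side")
P=lambda M:M[0]@np.c_[M[1],M[2]]
X=cv2.triangulatePoints(P(T),P(S),np.array([292,211.7]),np.array([292.5,229.3])); print("tip tri",(X[:3]/X[3]).ravel().round(4))
print("tip top@.045",onz(T,292,211.7,.045).round(4),"side@.045",onz(S,292.5,229.3,.045).round(4))
print("axis top", onz(T,331,208.7,.045).round(4))
# mouth: side ray cut with clamp -y face plane, for both fits
c,d=ray(S,290.8,226.5)
for p in ([.5582,.06,.0886],[.5562,.0569,.079],[.5572,.0585,.084]):
    n=np.array([-np.sin(p[2]),np.cos(p[2]),0]);x=np.array([np.cos(p[2]),np.sin(p[2]),0]);o=np.array([p[0],p[1],0])
    q=c+d*((-.12-(c-o)@n)/(d@n)); m=o+.02*x-.12*n; m[2]=.045
    print("mouth side",q.round(4),"model",m.round(4),"proj",proj(S,m).round(1),proj(T,m).round(1))
s=env.sense(); g=s["tcp_pos"]; yaw=2*np.arctan2(s["ee_rot"][1],s["ee_rot"][0])-np.pi/2; print(g,np.degrees(yaw), g[:2]+.148*np.array([-np.sin(yaw),np.cos(yaw)]))
E
```

```text
tip tri [ 0.5811 -0.0759  0.0444]
tip top@.045 [ 0.5822 -0.0766  0.045 ] side@.045 [ 0.5797 -0.0765  0.045 ]
axis top [ 0.5909 -0.1691  0.045 ]
mouth side [ 0.5868 -0.0579  0.0433] model [ 0.5887 -0.0578  0.045 ] proj [291.3 225.8] [284.1 208.9]
mouth side [ 0.5845 -0.0612  0.0456] model [ 0.5856 -0.0611  0.045 ] proj [291.1 226.6] [285.5 210.2]
mouth side [ 0.5857 -0.0595  0.0444] model [ 0.5872 -0.0594  0.045 ] proj [291.2 226.2] [284.7 209.5]
[ 0.59820685 -0.22940466  0.0963189 ] 4.794346160272124 [ 0.58583708 -0.08192249]
```

```bash

python3 -m jog '[[0,0,0.0035,-0.001,0],[0,0.008,0.0035,-0.001,0],[0,0.016,0.0035,-0.001,0],[0,0.024,0.0035,-0.001,0],[0,0.032,0.0035,-0.001,0]]'
python3 - <<'E'
from h import *
T,a=snap("top"); S,b=snap("side"); 
s=env.sense();print(s["tcp_pos"],s["ft_force"],s["torque"])
o=np.zeros((400,800,3),np.uint8)
o[:400,:400]=cv2.resize(a[175:275,250:350,::-1],(400,400),interpolation=cv2.INTER_CUBIC)
o[:400,400:]=cv2.resize(b[190:250,260:320,::-1],(400,400),interpolation=cv2.INTER_CUBIC)
cv2.imwrite("pics/c4.png",o)
E
```

```text
time: 5.35
tcp_pos: [0.5986, -0.1958, 0.096]
ee_rot: [2.126, 2.313, 0.0]
ft_force: [0.2, -0.1, -0.2]
width: 0.0142
grasp_force: 58.9
[ 0.59862077 -0.19539403  0.09597368] [-0.4175429   0.76238999 -0.65408261] [-0.00461034 -0.02836521 -0.0398175 ]
```

View pics/c4.png

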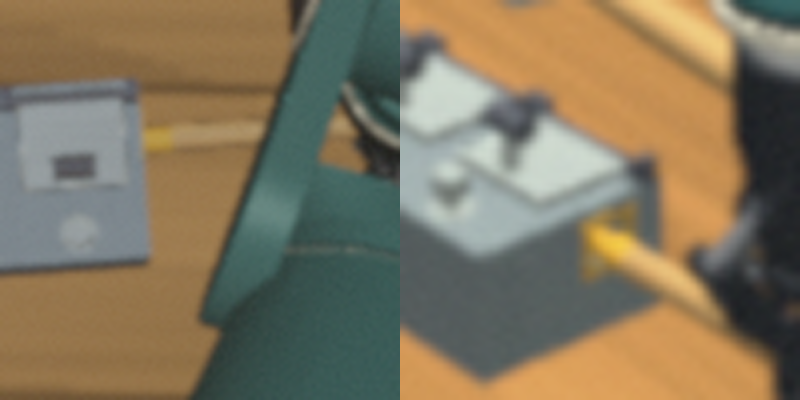

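The tip is inside the mouth and centred, with no contact force. I'll continue inserting.

```bash

python3 -m jog '[[0,0.006,0,0,0],[0,0.012,0,0,0],[0,0.018,0,0,0],[0,0.024,0,0,0],[0,0.03,0,0,0]]'
python3 -m jog '[[0,0.005,0,0,0],[0,0.01,0,0,0],[0,0.015,0,0,0],[0,0.02,0,0,0],[0,0.02,0,0,0]]'
```

```text
time: 5.87
tcp_pos: [0.5962, -0.1664, 0.096]
ee_rot: [2.126, 2.313, 0.0]
ft_force: [-0.0, -0.9, 0.2]
width: 0.0142
grasp_force: 59.0
time: 6.28
tcp_pos: [0.5945, -0.1462, 0.096]
ee_rot: [-2.125, -2.313, -0.0]
ft_force: [-0.2, 0.5, 1.1]
width: 0.014
grasp_force: 59.0
```

```bash

python3 -m jog '[[0,0.006,0,0,0],[0,0.012,0,0,0],[0,0.018,0,0,0],[0,0.024,0,0,0],[0,0.03,0,0,0]]'
python3 -m jog '[[0,0.002,0,0,0],[0,0.004,0,0,0],[0,0.006,0,0,0],[0,0.008,0,0,0],[0,0.008,0,0,0]]'
```

```text
time: 6.7
tcp_pos: [0.592, -0.1166, 0.096]
ee_rot: [2.126, 2.313, 0.0]
ft_force: [-0.1, -2.2, 2.7]
width: 0.0143
grasp_force: 59.2
time: 7.12
tcp_pos: [0.5913, -0.1089, 0.096]
ee_rot: [-2.126, -2.313, -0.0]
ft_force: [-0.3, 0.2, 2.9]
width: 0.0141
grasp_force: 59.3
```

```bash

python3 -m jog '[[0,0.001,0,0,0],[0,0.002,0,0,0],[0,0.003,0,0,0],[0,0.004,0,0,0],[0,0.005,0,0,0]]'
python3 -m jog '[[0,0.001,0,0,0],[0,0.002,0,0,0],[0,0.003,0,0,0],[0,0.003,0,0,0],[0,0.003,0,0,0]]'
```

```text
time: 7.53
tcp_pos: [0.5909, -0.1042, 0.096]
ee_rot: [2.126, 2.313, 0.0]
ft_force: [0.7, -4.4, 5.3]
width: 0.0141
grasp_force: 59.4
time: 7.95
tcp_pos: [0.5907, -0.1023, 0.0961]
ee_rot: [2.125, 2.311, -0.002]
ft_force: [2.8, -14.4, 3.2]
width: 0.0143
grasp_force: 59.3
```

```bash

python3 -m jog '[[0,0.001,0,0,0],[0,0.002,0,0,0],[0,0.002,0,0,0],[0,0.002,0,0,0],[0,0.002,0,0,0]]'
python3 - <<'E'
from h import *
T,a=snap("top"); S,b=snap("side"); 
o=np.zeros((400,800,3),np.uint8)
o[:400,:400]=cv2.resize(a[175:275,250:350,::-1],(400,400),interpolation=cv2.INTER_CUBIC)
o[:400,400:]=cv2.resize(b[190:270,260:340,::-1],(400,400),interpolation=cv2.INTER_CUBIC)
cv2.imwrite("pics/c5.png",o)
E
```

```text
time: 8.37
tcp_pos: [0.5907, -0.1017, 0.0962]
ee_rot: [2.124, 2.309, -0.005]
ft_force: [3.1, -28.0, 2.3]
width: 0.0145
grasp_force: 59.1
```

The force climbs to 28 N with no further motion, and the TCP is where a fully home shaft predicts. I'll relax the push, open and rise.

```bash

python3 -m jog '[[0,-0.002,0,0,0],[0,-0.003,0,0,0],[60,-0.003,0,0,0],[60,-0.003,0,0,0],[60,-0.003,0,0,0]]'
python3 -m jog '[[60,0,0,0,0],[60,0,0,0,0],[60,0,0,-0.03,0],[60,0,0,-0.06,0],[60,0,0,-0.1,0]]'
python3 -m jog '[[0,0,0,-0.01,-7],[0,0,0,-0.01,-14],[0,0,0,-0.01,-21],[0,0,0,-0.01,-28],[0,0,0,-0.01,-35]]' >/dev/null
python3 -m jog '[[0,0,0,0,-7],[0,0,0,0,-14],[0,0,0,0,-21],[0,0,0,0,-28],[0,0,0,0,-35]]' >/dev/null
python3 -m jog '[[0,0,0,0,-7],[0,0,0,0,-14],[0,0,0,0,-20],[0,0,0,0,-20],[0,0,0,0,-20]]'
python3 - <<'E'
from h import *
T,a=snap("top"); S,b=snap("side"); 
o=np.zeros((400,800,3),np.uint8)
o[:400,:400]=cv2.resize(a[175:275,250:350,::-1],(400,400),interpolation=cv2.INTER_CUBIC)
o[:400,400:]=cv2.resize(b[190:270,260:340,::-1],(400,400),interpolation=cv2.INTER_CUBIC)
cv2.imwrite("pics/c6.png",o)
s=env.sense(); g=s["tcp_pos"]; yaw=2*np.arctan2(s["ee_rot"][1],s["ee_rot"][0])-np.pi/2
ty=np.array([np.cos(yaw),np.sin(yaw)]); tx=np.array([-ty[1],ty[0]]); print(g,np.degrees(yaw)%360)
c=np.array([.5572,.0585]);R=np.array([[np.cos(.084),-np.sin(.084)],[np.sin(.084),np.cos(.084)]])
for y in(-.08,0,.08):
    p=c+R@[-.036,y]; print(p,tx@(p-g[:2]),ty@(p-g[:2]))
E
```

```text
time: 8.88
tcp_pos: [0.5904, -0.1018, 0.0954]
ee_rot: [-2.125, -2.313, 0.0]
ft_force: [0.4, -0.1, 0.1]
width: 0.0494
grasp_force: 0.0
time: 9.3
tcp_pos: [0.5898, -0.1019, 0.1949]
ee_rot: [-2.123, -2.311, 0.003]
ft_force: [0.6, 0.6, -0.1]
width: 0.0514
grasp_force: 0.0
time: 10.55
tcp_pos: [0.5907, -0.1021, 0.2058]
ee_rot: [0.127, -3.139, -0.0]
ft_force: [0.1, 0.9, 0.1]
width: -0.0001
grasp_force: 0.0
[ 0.59070858 -0.10213843  0.2058829 ] 94.63222525039282
[ 0.52803903 -0.02423837] 0.05617367362700139 0.08270677192009518
[0.52132693 0.05547955] 0.05642586662422642 0.16270637441093355
[0.51461483 0.13519748] 0.056678059621451435 0.2427059769017719
```

View pics/c6.png

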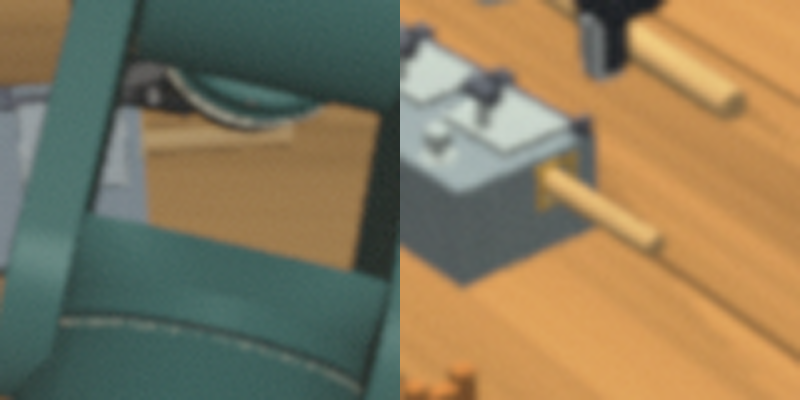

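The shaft is inserted and released, with about 90 mm standing out. Now I'll tap bolt 1.

```bash

python3 -m jog '[[0,0.015,0.022,0,0],[0,0.03,0.044,0,0],[0,0.045,0.066,0,0],[0,0.056,0.083,0.01,0],[0,0.056,0.083,0.035,0]]' >/dev/null
python3 -m jog '[[0,0,0,0.006,0],[0,0,0,0.011,0],[0,0,0,0.013,0],[0,0,0,0.014,0],[0,0,0,0.014,0]]'
python3 -m jog '[[0,0,0,0.001,0],[0,0,0,0.002,0],[0,0,0,0.002,0],[0,0,0,0.002,0],[0,0,0,0.002,0]]'
```

```text
time: 11.48
tcp_pos: [0.5284, -0.0246, 0.1575]
ee_rot: [-0.131, 3.138, -0.0]
ft_force: [-0.5, -0.5, 0.2]
width: -0.0003
grasp_force: 0.0
time: 11.9
tcp_pos: [0.5285, -0.0245, 0.1568]
ee_rot: [-0.132, 3.137, -0.001]
ft_force: [-5.2, -1.1, 13.1]
width: -0.0002
grasp_force: 6.9
```

Bolt 1 is tight: 13 N with no give. Next is bolt 2.

```bash

python3 -m jog '[[0,0,0,-0.022,0],[0,0,0.035,-0.022,0],[0,0,0.07,-0.022,0],[0,0,0.08,-0.022,0],[0,0,0.08,-0.008,0]]' >/dev/null
python3 -m jog '[[0,0,0,0.004,0],[0,0,0,0.006,0],[0,0,0,0.007,0],[0,0,0,0.007,0],[0,0,0,0.007,0]]'
python3 -m jog '[[0,0,0,0.001,0],[0,0,0,0.002,0],[0,0,0,0.002,0],[0,0,0,0.002,0],[0,0,0,0.002,0]]'
```

```text
time: 12.73
tcp_pos: [0.5213, 0.0551, 0.1567]
ee_rot: [0.131, -3.138, -0.003]
ft_force: [-8.8, 8.4, 16.8]
width: 0.0002
grasp_force: 8.4
time: 13.15
tcp_pos: [0.5214, 0.0551, 0.1563]
ee_rot: [-0.131, 3.139, 0.003]
ft_force: [-19.0, 8.0, 34.4]
width: 0.0001
grasp_force: 17.3
```

Bolt 2 is tight as well. Next is bolt 3.

```bash

python3 -m jog '[[0,0,0,-0.022,0],[0,0,0.035,-0.022,0],[0,0,0.07,-0.022,0],[0,0,0.08,-0.022,0],[0,0,0.08,-0.01,0]]' >/dev/null
python3 -m jog '[[0,0,0,0.004,0],[0,0,0,0.007,0],[0,0,0,0.009,0],[0,0,0,0.009,0],[0,0,0,0.009,0]]'
python3 -m jog '[[0,0,0,0.002,0],[0,0,0,0.004,0],[0,0,0,0.006,0],[0,0,0,0.007,0],[0,0,0,0.007,0]]'
```

```text
time: 13.98
tcp_pos: [0.5146, 0.1345, 0.1548]
ee_rot: [0.131, -3.139, 0.0]
ft_force: [0.6, -1.5, 0.1]
width: 0.0002
grasp_force: 0.0
time: 14.4
tcp_pos: [0.5148, 0.135, 0.1494]
ee_rot: [-0.132, 3.138, -0.001]
ft_force: [-5.9, -5.7, 18.0]
width: 0.0001
grasp_force: 8.9
```

Bolt 3 sank by about 8 mm, so it is the loose one. I'll lift clear, open the fingers and go over cap 3's grip.

```bash

python3 -m jog '[[0,0,0,-0.02,0],[55,0,0,-0.045,0],[55,-0.017,0,-0.045,0],[55,-0.034,0,-0.045,0],[55,-0.034,0,-0.045,0]]'
python3 - <<'E'
from h import *
s=env.sense(); g=s["tcp_pos"]; yaw=2*np.arctan2(s["ee_rot"][1],s["ee_rot"][0])-np.pi/2
ty=np.array([np.cos(yaw),np.sin(yaw)]); tx=np.array([-ty[1],ty[0]])
p=np.array([.5485,.138]); print(tx@(p-g[:2]),ty@(p-g[:2]),g[2]-.154,s["width"])
W,w=snap("wrist"); print(proj(W,[.5485,.138,.097])); cv2.imwrite("pics/w6.png",w[:,:,::-1])
E
```

```text
time: 14.82
tcp_pos: [0.5501, 0.1382, 0.1931]
ee_rot: [-0.132, 3.138, 0.0]
ft_force: [0.7, 0.9, -0.0]
width: 0.0466
grasp_force: 0.0
0.0016340009804614263 -7.597128916104053e-05 0.039118167024138506 0.0466201903444885
[282.47879769 246.83731047]
```

View pics/w6.png

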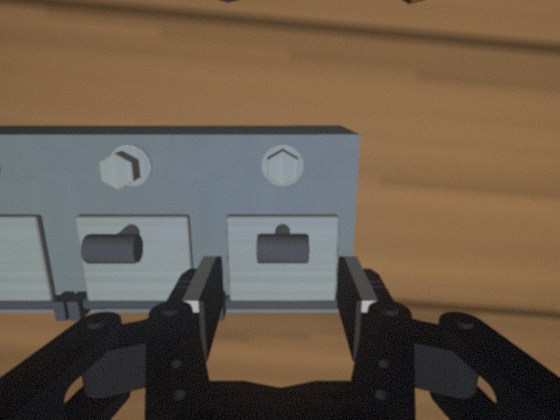

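The grip is seen at (283,248) against a predicted (282.5,247), and bolt 3 is visibly sunk. Next is the pinch.

```bash

python3 -m jog '[[55,0.001,0,0.015,0],[55,0.001,0,0.03,0],[55,0.001,0,0.037,0],[55,0.001,0,0.039,0],[55,0.001,0,0.039,0]]'
python3 -m jog '[[15,0,0,0,0],[0,0,0,0,0],[0,0,0,0,0],[0,0,0,0,0],[0,0,0,0,0]]'
```

```text
time: 15.28
tcp_pos: [0.5469, 0.138, 0.1535]
ee_rot: [0.132, -3.138, 0.0]
ft_force: [0.3, -1.0, -0.2]
width: 0.0469
grasp_force: 0.0
time: 15.7
tcp_pos: [0.5474, 0.139, 0.1552]
ee_rot: [-0.133, 3.138, 0.003]
ft_force: [-3.0, 9.5, 4.7]
width: 0.022
grasp_force: 58.8
```

```bash

python3 -m jog '[[0,-0.001,0.001,-0.0025,0],[0,-0.0025,0.001,-0.004,0],[0,-0.004,0.001,-0.0057,0],[0,-0.0054,0.001,-0.0072,0],[0,-0.0054,0.001,-0.0072,0]]'
python3 -m jog '[[0,-0.0016,0,-0.0017,0],[0,-0.0032,0,-0.0034,0],[0,-0.0048,0,-0.0049,0],[0,-0.0065,0,-0.0062,0],[0,-0.0065,0,-0.0062,0]]'
python3 -m jog '[[0,-0.0018,0,-0.0013,0],[0,-0.0037,0,-0.0026,0],[0,-0.0056,0,-0.0038,0],[0,-0.0075,0,-0.0049,0],[0,-0.0075,0,-0.0049,0]]'
```

```text
time: 16.12
tcp_pos: [0.5522, 0.1396, 0.1608]
ee_rot: [0.133, -3.137, -0.001]
ft_force: [-5.4, 4.0, -6.9]
width: 0.0223
grasp_force: 59.5
time: 16.53
tcp_pos: [0.559, 0.1401, 0.167]
ee_rot: [0.132, -3.137, -0.001]
ft_force: [-3.2, 4.1, -9.8]
width: 0.0224
grasp_force: 59.3
time: 16.95
tcp_pos: [0.5664, 0.1408, 0.1718]
ee_rot: [0.133, -3.137, -0.001]
ft_force: [-4.7, 4.9, -8.8]
width: 0.0223
grasp_force: 59.4
```

```bash

python3 -m jog '[[0,-0.002,0,-0.001,0],[0,-0.004,0,-0.002,0],[0,-0.006,0,-0.0029,0],[0,-0.0082,0,-0.0036,0],[0,-0.0082,0,-0.0036,0]]'
python3 -m jog '[[0,-0.0022,0,-0.0007,0],[0,-0.0044,0,-0.0013,0],[0,-0.0066,0,-0.0018,0],[0,-0.0088,0,-0.0021,0],[0,-0.0088,0,-0.0021,0]]'
python3 -m jog '[[0,0,0,0,0],[0,0,0,0,0],[0,0,0,0,0],[0,0,0,0,0],[0,0,0,0,0]]'
python3 - <<'E'
from h import *
S,b=snap("side"); W,w=snap("wrist")
th=np.radians(50);h=np.array([.042,.08]);
o=np.zeros((420,800,3),np.uint8)
o[:400,:400]=cv2.resize(b[150:250,210:310,::-1],(400,400),interpolation=cv2.INTER_CUBIC)
o[:300,400:]=cv2.resize(w[:,:,::-1],(400,300)); cv2.imwrite("pics/c7.png",o)
E
```

```text
time: 17.37
tcp_pos: [0.5746, 0.1415, 0.1754]
ee_rot: [0.133, -3.137, -0.0]
ft_force: [-4.7, 4.8, -8.1]
width: 0.0221
grasp_force: 59.4
time: 17.78
tcp_pos: [0.5834, 0.1422, 0.1779]
ee_rot: [0.132, -3.137, -0.001]
ft_force: [-6.0, 3.5, -4.3]
width: 0.0225
grasp_force: 58.9
time: 18.2
tcp_pos: [0.5832, 0.1422, 0.1778]
ee_rot: [0.132, -3.137, -0.001]
ft_force: [-6.2, 4.9, -6.0]
width: 0.0225
grasp_force: 58.9
```

View pics/c7.png

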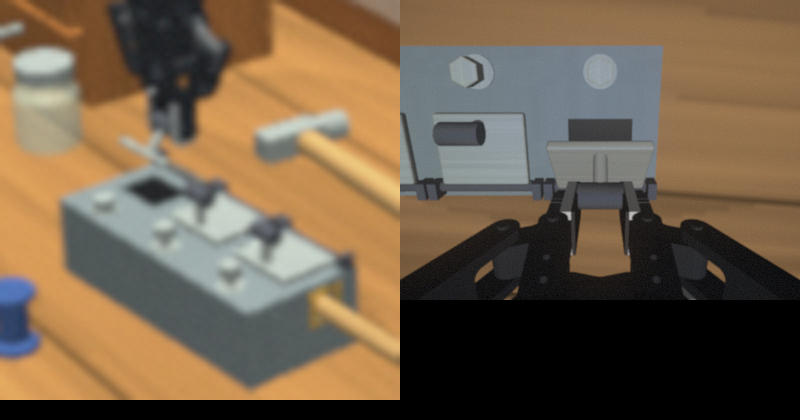

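The cap is held open, bolt 3 is down, the shaft is in and the other caps are shut. The plate's front edge is at wrist pixel (280,199). I'll check the angle from that edge.

```bash
python3 - <<'E'
from h import *
W=model("wrist"); c=np.array([.5572,.0585]);a=.084;R=np.array([[np.cos(a),-np.sin(a)],[np.sin(a),np.cos(a)]])
for t in(40,45,50,55,60):
    r=np.radians(t)
    for h in(-.003,.003):   # underside / top edge
        x=.042-.052*np.cos(r)+h*np.sin(r); z=.07+.052*np.sin(r)+h*np.cos(r)
        g=(.042-.044*np.cos(r)+.027*np.sin(r), .07+.044*np.sin(r)+.027*np.cos(r))
        print(t,h,proj(W,[*(c+R@[x,.08]),z]).round(1), proj(W,[*(c+R@[g[0],.08]),g[1]]).round(1))
E
```

```text
40 -0.003 [280.2 193.4] [280.2 271.4]
40 0.003 [280.2 205.9] [280.2 271.4]
45 -0.003 [280.2 202.7] [280.2 283.5]
45 0.003 [280.2 216.3] [280.2 283.5]
50 -0.003 [280.2 212.9] [280.2 295.3]
50 0.003 [280.2 227.4] [280.2 295.3]
55 -0.003 [280.2 223.8] [280.1 306.7]
55 0.003 [280.2 239.1] [280.1 306.7]
60 -0.003 [280.2 235.3] [280.1 317.3]
60 0.003 [280.2 251.2] [280.1 317.3]
```

The edge reads about 44°, a little low, so I'll open it roughly 6° more and measure again from row profiles.

```bash

python3 -m jog '[[0,-0.0015,0,-0.0005,0],[0,-0.003,0,-0.001,0],[0,-0.0045,0,-0.0015,0],[0,-0.0052,0,-0.0017,0],[0,-0.0052,0,-0.0017,0]]'
cat > prof.py <<'E'
from h import *
W,w=snap("wrist"); c=np.array([.5572,.0585]);a=.084;R=np.array([[np.cos(a),-np.sin(a)],[np.sin(a),np.cos(a)]])
g=cv2.cvtColor(w,cv2.COLOR_RGB2GRAY).astype(float)
for u0,u1 in((225,240),(320,335)): print((g[185:270:2,u0:u1].mean(1)).round(0).astype(int).tolist())
print("centre",g[230:320:3,270:290].mean(1).round(0).astype(int).tolist())
for t in(40,45,50,55,60):
    r=np.radians(t); o=[]
    for h in(-.003,.003):
        o.append(proj(W,[*(c+R@[.042-.052*np.cos(r)+h*np.sin(r),.08]),.07+.052*np.sin(r)+h*np.cos(r)])[1])
    o.append(proj(W,[*(c+R@[.042-.044*np.cos(r)+.027*np.sin(r),.08]),.07+.044*np.sin(r)+.027*np.cos(r)])[1]); print(t,np.round(o,1))
E
python3 prof.py
```

```text
time: 18.72
tcp_pos: [0.5882, 0.1427, 0.1788]
ee_rot: [0.133, -3.136, -0.0]
ft_force: [-4.6, 4.0, -9.3]
width: 0.0224
grasp_force: 59.1
[110, 111, 111, 111, 100, 127, 134, 138, 143, 152, 143, 126, 122, 124, 126, 125, 124, 124, 121, 123, 123, 123, 123, 123, 122, 122, 121, 125, 122, 119, 125, 124, 122, 123, 106, 77, 86, 107, 104, 100, 81, 58, 59]
[107, 107, 107, 105, 101, 132, 139, 142, 146, 154, 143, 126, 122, 123, 125, 127, 125, 126, 123, 123, 123, 124, 124, 124, 124, 124, 123, 125, 125, 122, 125, 126, 123, 124, 103, 78, 87, 104, 102, 96, 76, 59, 60]
centre [124, 125, 125, 124, 125, 125, 125, 124, 54, 57, 64, 72, 77, 78, 81, 81, 83, 83, 81, 74, 83, 106, 103, 102, 101, 105, 109, 110, 112, 114]
40 [180.5 192.7 257.8]
45 [189.6 203.  269.9]
50 [199.6 214.  281.8]
55 [210.4 225.6 293.3]
60 [221.8 237.6 304.1]
```

Two estimates bracket the target: the plate edge gives about 47° and the hand's travel about 53°. The cap is held firmly, so I'll hand the job in.

```bash
python3 -c "
from workcell import env
print(env.close_job())"
```

```text
the job is handed in; nothing more can be done
None
```

I handed the job in with the shaft fully home and let go, bolt 3 found loose (bolts 1 and 2 held tight when tapped), and only cap 3 held open at an estimated 47–53°.

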